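# Park the wafer fork in its sloping dust-cover dock

### The job

Put the wafer fork that lies on the wiper pack back into its sloping dock: handle it only by its grip, never touching the clean forked blade, and slide the blade tines first, flat on the channel floor, in under the two black rails. Then push it fully home against the sprung pad at the far end, firmly but without ramming, until the sprung catch snaps in behind the blade and keeps it there, the end of the grip flush with the ends of the rails; leave the things around as they are.

Things in the scene. Friction and masses are not known exactly. Their poses are not given: they have to be found in the camera images.
- fork: Flat wafer fork, 170 mm long, 0.14 kg: grey plastic grip, steel two-tined blade. Origin: underside, middle of length and width; +x to the tips of the tines, z up. The grip is 26 mm wide (y), 10 mm thick, from x = -85 to -30 mm; it meets the blade at x = -20 mm, near the centre of mass. Lies flat, right side up, on the wiper pack at the start.
- fork_blade: The clean steel blade, rigidly part of the fork (same frame as fork): 60 mm wide, 5 mm thick, x = -20 to +85 mm, with square rear shoulders; two 18 mm wide tines from x = 20 mm on, their outer edges tapering from x = 55 mm to 50 mm over both at the round tips. The robot must not touch it.
- fork_butt (a point): Centre of the flat rear end face of the grip, 5 mm above the underside: (-85, 0, 5) mm in the frame of the fork.
- fork_grip (a point): Point inside the grip, 5 mm above the underside, at (-55, 0, 5) mm in the frame of the fork; a good place to hold it across its 26 mm width.
- wiper_pack: White square pack of clean-room wipers, 230 x 230 mm, 42 mm high to its flat top; origin at the centre of its underside. Loose; the fork lies on it.
- dock_channel: Fixed sloping channel of the dock: aluminium floor, black side rails. Origin: middle of the floor's surface at the rail ends (mouth of the slot), about 66 mm above the bench; +x into the slot along the floor, 15 degrees downwards; z normal to the floor. 63 mm wide between the rails. A bare apron of floor, 83 mm wide, runs from x = -30 to 0. See the dock_ points for the rest.
- dock_lip (a point): Underside of the channel's lips, on the middle line: (10, 0, 7) mm in the frame of dock_channel. The lips overhang inwards from both rails to 17.5 mm from the middle, underside 7 mm and top 11 mm above the floor; their first 9 mm are bent up as a lead-in (edge up to 15 mm). A clear dust cover, 11 to 14 mm above the floor, begins at x = 28 mm.
- dock_stop (a point): Home position of the tine tips, on the floor: (170, 0, 0) mm in the frame of dock_channel; the fork's rear end face is then at x = 0, its origin at x = 85 mm. A sprung pad meets the tips at x = 164 mm and pushes back with 6 N, rising to 12 N at home; 2 mm behind home it is solid. Unless the catch has snapped in, the pad drives the fork out again by several mm.
- catch (a joint): Sprung roller catch (steel roller, 12 mm) in the +y rail, 59 mm in from the mouth: travel in m. 0 = fully out, protruding 8.5 mm into the channel; 0.011 = pressed right back. The passing blade holds it back at 0.005 to 0.009; only with the fork fully home does it snap in behind the blade's rear shoulder, to 0 to 0.002, and holds it. Pushing the fork past catch and pad takes up to about 20 N.
- loupe: Black loupe, 42 x 66 mm, 24 mm high, bystander.
- tweezers: Steel wafer tweezers, 22 x 144 mm, 12 mm high, lying, bystander.
Not all that is in view belongs to the job. Of the things that look like the fork, the larger one is meant.

How it is judged:
On the way, in this order (a step that is already met when the one before it is completed fails the run):
1. the tines lie in the slot under the rails' lips, at least 25 mm deep, square to the channel (x of fork_butt in the frame of dock_channel between -0.145 and -0.006 m and y of fork_butt in the frame of dock_channel between -0.008 and 0.008 m and z of fork in the frame of dock_channel between -0.003 and 0.006 m and angle between the x axis of fork and the x axis of dock_channel, either way round below 0.1 rad and x of fork in the frame of dock_channel above -0.06 m), for 0.05 s.
2. the fork is home with the catch snapped in (x of fork_butt in the frame of dock_channel between -0.003 and 0.003 m and y of fork_butt in the frame of dock_channel between -0.004 and 0.004 m and z of fork_butt in the frame of dock_channel between 0.002 and 0.009 m and angle between the x axis of fork and the x axis of dock_channel, either way round below 0.06 rad and angle between the z axis of fork and the z axis of dock_channel, either way round below 0.06 rad and x of fork in the frame of dock_channel above 0 m and value of joint catch below 0.003 m), for 0.2 s.
At the end, for the whole second after the job is handed in: The fork lies at rest in the dock's channel, tines first and upper side up: end face of the grip flush with the ends of the rails within 3 mm and within 4 mm of the channel's middle, square to the channel within 0.06 rad, and the sprung catch snapped in behind the blade (joint under 3 mm) (all of step 2 and linear speed of fork below 0.01 m/s); the robot touches nothing.
It fails at once if the robot touched the clean blade of the fork (contact force between any of the arm, the fingers and fork_blade above 0.5 N).
It fails at once if the fork was rammed into the dock (contact force above 60 N) (contact force between fork and dock_channel above 60 N).
It fails at once if a bystander was disturbed: loupe or tweezers moved 15 mm or the wiper pack 30 mm (distance of any of loupe, tweezers from where it was at the start of the episode above 0.015 m or distance of wiper_pack from where it was at the start of the episode above 0.03 m).
It also fails if it takes over 69 s, if anything falls off the work surface, if the arm or the gripper's body presses on something with over 40 N, if the wrist force passes 120 N, or if a joint passes its speed limit or range.

### The arm

A 6-joint arm with a two-finger parallel gripper is mounted at the origin on the work surface; the furniture and walls round the work are solid. World frame = base frame: x ahead of the robot, y to its left, z up, the work surface at z = 0. Lengths are in m, angles in rad, forces in N, time in s.
With the tool pointing down it reaches from about 0.375 to 0.975 m from the base axis. Payload 3.8 kg.
Tool frame: the origin (TCP) lies at the very end of the fingers, on their centre line; the grasp point (between the pads) lies 19 mm behind it; z points along the fingers, y is the line along which they close (so a half turn about z gives the same grasp; the last joint's range is limited). The gripper opens to 85 mm and grips with 20 to 120 N. Pads are 22 mm wide; open, the fingers measure 114 mm over their backs; the gripper's body (76 mm by 85 mm) begins 54 mm behind the grasp point. The pads swing forward as they close: fully open they stand 13 mm farther back than shut.
Start: joints at [-1.337, 0.264, 1.604, -0, 1.274, -0.037], TCP at [0.181, -0.65, 0.231] pointing down, gripper open.
Joint ranges: [-2.63, 2.63], [-0.94, 2.18], [0.31, 2.57], [-1.31, 4.45], [0, 2.66], [-2.55, 2.55]. Speed limits (rad/s): [2.57, 2.57, 3.14, 3.14, 3.14, 3.14].

### API

Orientations are given as a rotation vector (axis times angle).
In Python, from workcell import bot, vision gives the robot as it stands. The module is installed in compiled form; this text tells all that it offers.
- The arm moves only by the tool play_rows, never from a script. Its argument "moves" is a list that holds one entry, the list of rows, each a list of 7 numbers: the turn, a rotation vector about the tool's x, y, z as a fraction of full scale, then the shift along the tool's x, y, z as a fraction of full scale, then the finger opening in mm, from 0 to 85.4. In form: [[[ax, ay, az, x, y, z, jaw], ...]]. A call has 1 to 5 rows; each row shifts and turns the commanded pose from where the row before left it, along the tool's axes as they then stand; what a row does not reach is not made up. Full scale, the value 1, is 0.1 m for a shift and 0.5 rad for a turn. A row lasts 1/12 s, in which the tool goes at most 41.7 mm and 7.16 degrees, less where a joint would pass 70% of its speed; a pose out of reach is approached as far as the arm can. A call with a number of a shift or a turn outside -1 to 1 is refused whole. A call with a gripper value outside its range is refused whole. The fingers move at their own pace and stop on an object; "newtons" is the grip in N (left out, the last holds). Time passes only in rows, so rows that do not move let the fingers close. It gives the time, the measured TCP pose, the force, the opening and the grip force at its end, in the units of the state.
- bot.read_state(): the state, without advancing time (a new reading comes with each control period).
- vision.read_camera(name): name is "scene" or "top" or "wrist"; returns a dict with "image" (420x560x3 uint8, red, green, blue), "depth" (420x560 float32, m along the optical axis (not along the pixel's ray), 0 where there is no reading), "K" (3x3 intrinsics, pixels), "dist" ([k1, k2, p1, p2, k3] as OpenCV has them; the pictures are not rectified), "R" (3x3) and "t" (3): a world point X has camera coordinates R X + t. Camera axes: x right, y down, z forward; pixel columns grow to the right and rows downward; lengths in m; the calibration is good to about 2 mm. A picture is of the moment at which its call begins.
- bot.finish_job(): hands the job in; it is judged then, once.
The state is a dict: "time": time; "q": joint angles; "joint_vel": joint speeds; "joint_torque": joint torques, N m; "tool_pos": TCP position; "tcp_rot": TCP orientation; "wrist_force": force on the tool from outside, world axes, zero at the start; "torque": the same for the moment, N m; "width": opening from 0.0 (shut) to 1.0 (fully open); "grip_force": force on a finger pad.
Only numpy, scipy, OpenCV 4.12 (cv2) and the standard library are available. Lean on these libraries where they do the work, as an engineer would, in place of code of your own. Each camera call takes 0.05 s, during which the arm holds its last target. There are 200 camera calls.

## Working session

There is one attempt and no reset: what is moved stays moved. The work goes in short steps, Python scripts to look and compute and a tool call to move; the robot and the scene stay as the last step left them, time stands still between calls to the robot, and variables do not carry over. Pictures are saved under pics/ and viewed, at most 10 in all, crops included, and the job is handed in when it is done.

Besides the shell and the picture viewer there is one more tool, called after "Emit:" as name([rows], argument=value, ...), one row to a line, values as JSON. play_rows: Moves the arm, as the interface text tells. Its arguments: {"type":"object","properties":{"moves":{"type":"array","items":{"type":"array","items":{"type":"array","items":{"type":"number"}}}},"newtons":{"type":"number"}},"required":["moves"]}

```bash
mkdir -p pics
cat > h.py <<'E'
import numpy as np, cv2, pickle
from scipy.spatial.transform import Rotation as Rn
from workcell import bot, vision
def shot(n):
    c=vision.read_camera(n); pickle.dump(c,open(f'{n}.pkl','wb')); return c
def load(n): return pickle.load(open(f'{n}.pkl','rb'))
def save(img,f): cv2.imwrite('pics/'+f,cv2.cvtColor(img,cv2.COLOR_RGB2BGR))
def ray(c,u,v):
    p=cv2.undistortPoints(np.array([[[u,v]]],float),np.array(c['K']),np.array(c['dist']))[0,0]
    d=c['R'].T@np.array([p[0],p[1],1]); o=-c['R'].T@c['t']; return o,d
def atz(c,u,v,z):
    o,d=ray(c,u,v); return o+d*(z-o[2])/d[2]
def dep(c,u,v):
    o,d=ray(c,u,v); w=c['depth'][int(v)-1:int(v)+2,int(u)-1:int(u)+2]; return o+d*np.median(w)
E
python3 - <<'E'
from h import *
a=shot('top');b=shot('scene')
save(a['image'],'top.png');save(b['image'],'scene.png')
print(bot.read_state()); print(a['R'],a['t'],a['K'])
E
```

```text
{'time': 0.1, 'q': array([-1.33691538e+00,  2.64687315e-01,  1.60524156e+00,  1.27767346e-05,
        1.27370299e+00, -3.69146140e-02]), 'joint_vel': array([ 2.37769666e-03, -4.10255110e-03, -2.33322091e-03, -2.48623938e-05,
        2.47925125e-04, -1.39088216e-03]), 'joint_torque': array([-4.56086718e-04, -5.16709399e+01, -3.68589520e+01, -1.23231139e-04,
        6.22252017e-03, -3.64891127e-05]), 'tool_pos': array([ 0.18040048, -0.64975942,  0.2300779 ]), 'tcp_rot': array([-3.11082874e+00, -4.23786266e-01,  2.95666762e-04]), 'wrist_force': array([0.85007267, 0.45136969, 0.54886887]), 'torque': array([-0.00757662,  0.01949882, -0.00350282]), 'grip_force': 0.0, 'width': 0.997832725025241}
[[ 0.025989   -0.99966054 -0.00183911]
 [-0.99125706 -0.02553237 -0.12945091]
 [ 0.12936001  0.00518733 -0.99158413]] [-0.0814588   0.47028841  1.80579796] [[428.76737406   0.         275.75712641]
 [  0.         428.76737406 207.71244074]
 [  0.           0.           1.        ]]
```

View pics/top.png

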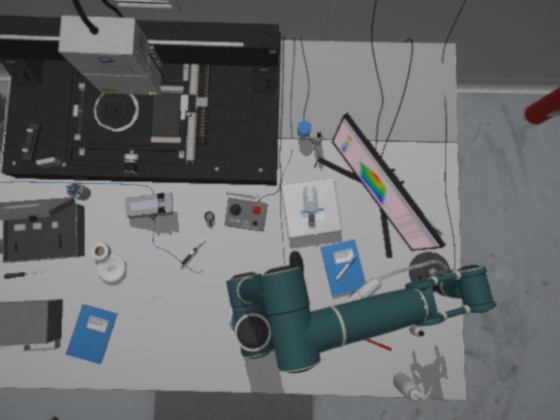

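View pics/scene.png

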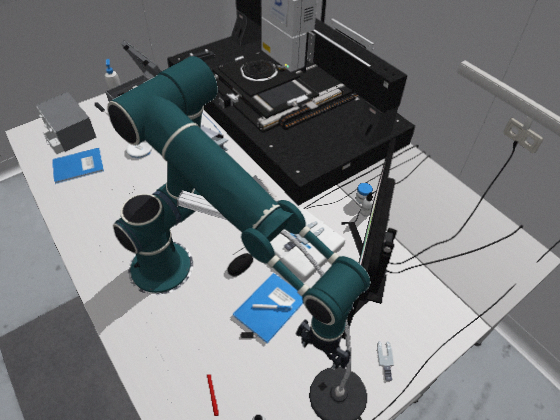

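The top view shows a white pack at (311,208) with a fork on it. The scene view shows a second fork-like object on the bench at (386,360), which is smaller and probably the decoy. The dock may be at top (148,205), so I'll enlarge the crop to check.

Run:
```python
from h import *
a=load('top');b=load('scene')
A=cv2.resize(a['image'][165:265,120:360],None,fx=3.3,fy=3.3,interpolation=cv2.INTER_CUBIC)
B=cv2.resize(b['image'][330:390,350:430],(346,260),interpolation=cv2.INTER_CUBIC)
B2=cv2.resize(b['image'][100:260,170:370],(325,260),interpolation=cv2.INTER_CUBIC)
o=np.zeros((600,800,3),np.uint8);o[:A.shape[0],:A.shape[1]]=A;o[335:595,:346]=B;o[335:595,360:685]=B2
save(o,'crop1.png')
for u,v in [(148,205),(311,192),(311,210),(330,225),(245,210),(345,265)]: print(u,v,dep(a,u,v))
```

```text
148 205 [0.46598009 0.46796665 0.06057049]
311 192 [ 0.54216971 -0.21808495  0.04289932]
311 210 [ 0.46349681 -0.21856086  0.05217718]
330 225 [ 0.40280442 -0.30045064  0.04329264]
245 210 [0.45601927 0.06020284 0.0545257 ]
345 265 [ 0.23705855 -0.36800003  0.02061166]
```

View pics/crop1.png

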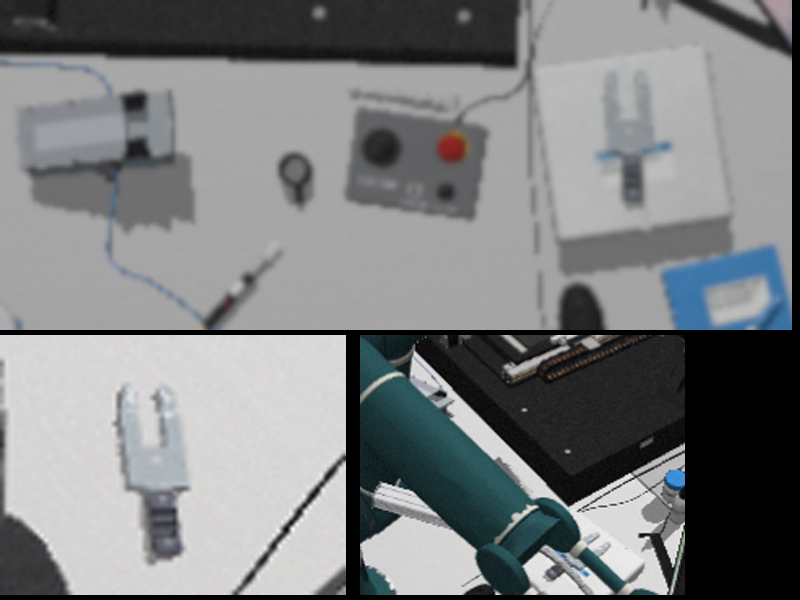

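Two candidates: the pack fork at top px (311,208), about 41.5 px or 170 mm long, and the bench fork at scene px (386,360). The pack fork matches both the given size and "on the wiper pack", so it is the one meant. The dock is at top px (148,205), with its mouth to the right at about (165,205).

Run:
```python
from h import *
a=load('top')
f=lambda x,y:(120+x/3.3,165+y/3.3)
for n,(x,y),z in [('butt',(633,206),.052),('tipL',(609,72),.047),('tipR',(643,69),.047),('shL',(607,150),.047),('shR',(656,148),.047),
 ('apronT',(172,91),.07),('apronB',(175,160),.07),('railT',(147,93),.08),('railB',(149,162),.08),('farT',(17,106),.03),('farB',(23,171),.03)]:
    u,v=f(x,y);print(n,np.round([u,v],1),'z-plane',atz(a,u,v,z).round(4),'dep',dep(a,u,v).round(3))
print(Rn.from_rotvec(bot.read_state()['tcp_rot']).as_matrix().round(3))
A=cv2.resize(a['image'][100:340,280:500],None,fx=2.5,fy=2.5,interpolation=cv2.INTER_CUBIC);save(A,'crop2.png')
for v in range(120,320,20):
    print(v,[(u,*(dep(a,u,v)*1000).astype(int)) for u in range(340,460,20)])
```

```text
butt [311.8 227.4] z-plane [ 0.3898 -0.2231  0.052 ] dep [ 0.39  -0.224  0.044]
tipL [304.5 186.8] z-plane [ 0.5632 -0.1899  0.047 ] dep [ 0.563 -0.19   0.046]
tipR [314.8 185.9] z-plane [ 0.5682 -0.2338  0.047 ] dep [ 0.568 -0.234  0.046]
shL [303.9 210.5] z-plane [ 0.4614 -0.1891  0.047 ] dep [ 0.462 -0.189  0.043]
shR [318.8 209.8] z-plane [ 0.4657 -0.2519  0.047 ] dep [ 0.466 -0.252  0.046]
apronT [172.1 192.6] z-plane [0.52   0.3676 0.07  ] dep [0.53  0.384 0.005]
apronB [173.  213.5] z-plane [0.4317 0.3588 0.07  ] dep [0.439 0.375 0.004]
railT [164.5 193.2] z-plane [0.515  0.3965 0.08  ] dep [0.516 0.399 0.071]
railB [165.2 214.1] z-plane [0.4273 0.3888 0.08  ] dep [0.435 0.408 0.006]
farT [125.2 197.1] z-plane [0.5014 0.5767 0.03  ] dep [0.506 0.587 0.001]
farB [127.  216.8] z-plane [0.4169 0.563  0.03  ] dep [0.419 0.571 0.007]
[[ 0.964  0.267 -0.   ]
 [ 0.267 -0.964  0.002]
 [ 0.    -0.002 -1.   ]]
120 [(340, np.int64(743), np.int64(-289), np.int64(387)), (360, np.int64(880), np.int64(-434), np.int64(0)), (380, np.int64(881), np.int64(-522), np.int64(2)), (400, np.int64(884)
[... 2280 characters left out ...]
int64(33)), (440, np.int64(263), np.int64(-652), np.int64(325))]
280 [(340, np.int64(173), np.int64(-348), np.int64(14)), (360, np.int64(176), np.int64(-432), np.int64(12)), (380, np.int64(194), np.int64(-395), np.int64(522)), (400, np.int64(180), np.int64(-604), np.int64(0)), (420, np.int64(184), np.int64(-673), np.int64(45)), (440, np.int64(202), np.int64(-540), np.int64(620))]
300 [(340, np.int64(90), np.int64(-350), np.int64(2)), (360, np.int64(146), np.int64(-299), np.int64(704)), (380, np.int64(148), np.int64(-351), np.int64(706)), (400, np.int64(149), np.int64(-404), np.int64(700)), (420, np.int64(149), np.int64(-461), np.int64(686)), (440, np.int64(102), np.int64(-770), np.int64(0))]
```

View pics/crop2.png

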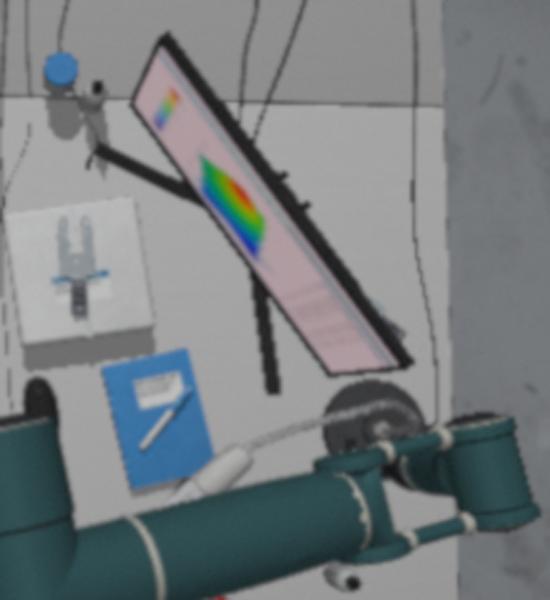

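The crop shows the fork on the pack, the monitor from (135,100) to (410,365) with its top at z≈0.45, and a desk lamp whose neck and head run from (400,400) to (190,490) near the forearm. I need the lamp's heights.

Run:
```python
from h import *
a=load('top');b=load('scene')
for x,y in [(415,415),(395,403),(370,404),(340,413),(310,420),(280,432),(250,445),(235,458),(220,470),(200,485),(190,495)]:
    print((x,y),dep(a,280+x/2.5,100+y/2.5).round(3))
print('scene')
for p in [(185,200),(200,205),(215,212),(235,222),(250,228),(352,330),(350,350),(345,370),(340,390),(300,340),(328,350)]: print(p,dep(b,*p).round(3))
```

```text
(415, 415) [ 0.245 -0.785  0.035]
(395, 403) [ 0.259 -0.634  0.356]
(370, 404) [ 0.255 -0.578  0.418]
(340, 413) [ 0.242 -0.522  0.47 ]
(310, 420) [ 0.232 -0.476  0.496]
(280, 432) [ 0.217 -0.435  0.512]
(250, 445) [ 0.2   -0.396  0.519]
(235, 458) [ 0.184 -0.375  0.533]
(220, 470) [ 0.17  -0.356  0.538]
(200, 485) [ 0.152 -0.331  0.54 ]
(190, 495) [ 0.139 -0.319  0.54 ]
scene
(185, 200) [ 0.057 -0.246  0.552]
(200, 205) [ 0.08  -0.277  0.547]
(215, 212) [ 0.102 -0.307  0.535]
(235, 222) [ 0.08  -0.442  0.652]
(250, 228) [ 0.093 -0.478  0.661]
(352, 330) [ 0.4   -0.585 -0.002]
(350, 350) [ 0.241 -0.693  0.269]
(345, 370) [ 0.281 -0.679  0.032]
(340, 390) [ 0.213 -0.725  0.082]
(300, 340) [ 0.239 -0.514  0.002]
(328, 350) [ 0.163 -0.683  0.361]
```

Lamp neck: it rises from (0.26,-0.65,0.33) to a head at (0.1,-0.3,0.54), and the monitor top is at 0.45. I'll go up and over both before descending to the pack.

Add to h.py:
```python
def Rdown(yaw,tilt=0):
    # tool x along yaw direction pitched down by tilt, tool z = into floor
    x=np.array([np.cos(yaw)*np.cos(tilt),np.sin(yaw)*np.cos(tilt),-np.sin(tilt)])
    y=np.array([np.sin(yaw),-np.cos(yaw),0]); return np.c_[x,y,np.cross(x,y)]
def plan(p1,R1,n,jaw,p0=None,R0=None):
    s=bot.read_state()
    if p0 is None: p0,R0=s['tool_pos'],Rn.from_rotvec(s['tcp_rot']).as_matrix()
    rv=Rn.from_matrix(R0.T@R1).as_rotvec(); R=R0
    for i in range(n):
        d=R.T@(np.array(p1)-p0)/n
        print([*(rv/n/.5).round(3).tolist(),*(d/.1).round(3).tolist(),jaw])
        R=R@Rn.from_rotvec(rv/n).as_matrix()
def st():
    s=bot.read_state();R=Rn.from_rotvec(s['tcp_rot']).as_matrix()
    print(round(s['time'],2),s['tool_pos'].round(4),'x',R[:,0].round(3),'z',R[:,2].round(3),'q',s['q'].round(2),'F',s['wrist_force'].round(1),s['grip_force'],s['width'])
```

```text
(no output)
```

Emit:
play_rows([
  [[0, 0, 0, -0.04, 0, -0.4, 85], [0, 0, 0, -0.04, 0, -0.4, 85], [0, 0, 0, -0.04, 0, -0.4, 85], [0, 0, 0, -0.04, 0, -0.4, 85], [0, 0, 0, -0.04, 0, -0.4, 85]],
], newtons=40)

```text
time: 0.52
tool_pos: [0.161, -0.6552, 0.4325]
tcp_rot: [-3.112, -0.424, 0.0]
wrist_force: [0.7, -1.2, -0.0]
width: 0.999
grip_force: 0.0
```

Emit:
play_rows([
  [[0, 0, 0, 0, 0, -0.4, 85], [0, 0, 0, 0, 0, -0.4, 85], [0, 0, 0, 0, 0, -0.4, 85], [0, 0, 0, 0, 0, -0.2, 85], [0, 0, 0, 0, 0, 0, 85]],
])

```text
time: 0.93
tool_pos: [0.1613, -0.656, 0.5786]
tcp_rot: [3.102, 0.423, 0.001]
wrist_force: [0.7, 1.0, 1.8]
width: 0.995
grip_force: 0.0
```

Run:
```python
from h import *
st(); plan([.42,-.47,.56],Rdown(np.radians(3.8)),10,85)
```

```text
0.93 [ 0.1613 -0.656   0.5786] x [ 0.964  0.267 -0.001] z [ 0.002 -0.01  -1.   ] q [-1.37  0.27  0.98 -0.    1.89 -0.07] F [0.7 1.  1.8] 0.0 0.9947914675891577
[0.002, -0.0, 0.041, 0.299, -0.11, 0.017, 85]
[0.002, -0.0, 0.041, 0.297, -0.116, 0.017, 85]
[0.002, -0.0, 0.041, 0.294, -0.122, 0.017, 85]
[0.002, -0.0, 0.041, 0.292, -0.128, 0.018, 85]
[0.002, -0.0, 0.041, 0.289, -0.134, 0.018, 85]
[0.002, -0.0, 0.041, 0.286, -0.14, 0.018, 85]
[0.002, -0.0, 0.041, 0.283, -0.146, 0.018, 85]
[0.002, -0.0, 0.041, 0.28, -0.152, 0.018, 85]
[0.002, -0.0, 0.041, 0.277, -0.157, 0.018, 85]
[0.002, -0.0, 0.041, 0.274, -0.163, 0.018, 85]
```

Emit:
play_rows([
  [[0, 0, 0.04, 0.3, -0.11, 0, 85], [0, 0, 0.04, 0.3, -0.115, 0, 85], [0, 0, 0.04, 0.295, -0.12, 0, 85], [0, 0, 0.04, 0.29, -0.13, 0, 85], [0, 0, 0.04, 0.29, -0.135, 0, 85]],
])

```text
time: 1.35
tool_pos: [0.2919, -0.5616, 0.5696]
tcp_rot: [-3.128, -0.265, 0.001]
wrist_force: [-0.7, -0.4, -0.0]
width: 0.995
grip_force: 0.0
```

Emit:
play_rows([
  [[0, 0, 0.04, 0.285, -0.14, 0, 85], [0, 0, 0.04, 0.285, -0.145, 0, 85], [0, 0, 0.04, 0.28, -0.15, 0, 85], [0, 0, 0.04, 0.28, -0.155, 0, 85], [0, 0, 0.04, 0.275, -0.165, 0, 85]],
])

```text
time: 1.77
tool_pos: [0.4216, -0.4682, 0.5696]
tcp_rot: [-3.138, -0.109, 0.002]
wrist_force: [0.1, 0.2, -0.3]
width: 0.997
grip_force: 0.0
```

Run:
```python
from h import *
st(); plan([.40,-.22,.35],Rdown(np.radians(3.8)),10,85)
```

```text
1.77 [ 0.4216 -0.4682  0.5696] x [ 0.998  0.07  -0.001] z [-0.002  0.002 -1.   ] q [-0.88  0.17  1.11 -0.    1.86  0.62] F [ 0.1  0.2 -0.3] 0.0 0.9973541832692989
[-0.0, 0.0, 0.001, -0.004, -0.249, 0.22, 85]
[-0.0, 0.0, 0.001, -0.004, -0.249, 0.22, 85]
[-0.0, 0.0, 0.001, -0.004, -0.249, 0.22, 85]
[-0.0, 0.0, 0.001, -0.004, -0.249, 0.22, 85]
[-0.0, 0.0, 0.001, -0.004, -0.249, 0.22, 85]
[-0.0, 0.0, 0.001, -0.004, -0.249, 0.22, 85]
[-0.0, 0.0, 0.001, -0.005, -0.249, 0.22, 85]
[-0.0, 0.0, 0.001, -0.005, -0.249, 0.22, 85]
[-0.0, 0.0, 0.001, -0.005, -0.249, 0.22, 85]
[-0.0, 0.0, 0.001, -0.005, -0.249, 0.22, 85]
```

Emit:
play_rows([
  [[0, 0, 0, 0, -0.3, 0.1, 85], [0, 0, 0, 0, -0.3, 0.1, 85], [0, 0, 0, 0, -0.3, 0.1, 85], [0, 0, 0, 0, -0.3, 0.1, 85], [0, 0, 0, 0, -0.3, 0.1, 85]],
])

```text
time: 2.18
tool_pos: [0.4095, -0.3181, 0.519]
tcp_rot: [-3.138, -0.111, 0.003]
wrist_force: [0.6, 0.9, 0.0]
width: 0.995
grip_force: 0.0
```

Emit:
play_rows([
  [[0, 0, 0, -0.01, -0.24, 0.3, 85], [0, 0, 0, -0.01, -0.24, 0.3, 85], [0, 0, 0, -0.01, -0.24, 0.3, 85], [0, 0, 0, -0.01, -0.24, 0.3, 85], [0, 0, 0, 0, 0, 0.3, 85]],
])

```text
time: 2.6
tool_pos: [0.398, -0.2205, 0.369]
tcp_rot: [-3.137, -0.115, 0.001]
wrist_force: [-0.1, -0.5, 0.0]
width: 0.993
grip_force: 0.0
```

Run:
```python
from h import *
st(); c=shot('wrist'); save(c['image'],'w1.png')
```

```text
2.6 [ 0.398  -0.2205  0.369 ] x [ 0.997  0.073 -0.   ] z [-0.001  0.003 -1.   ] q [-0.56 -0.22  1.85  0.    1.51  0.94] F [-0.1 -0.5  0. ] 0.0 0.9929830256046202
```

View pics/w1.png

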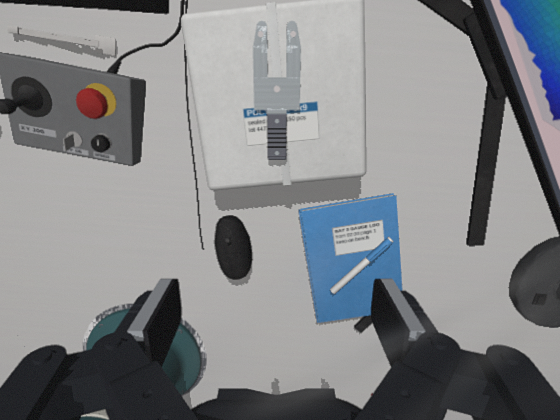

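The wrist view shows the fork right side up, flat on the pack. The butt is at (277,161), grip edges at columns 267 and 287, shoulders at (254,108) and (300,107), tips at (261,23) and (290,23).

Run:
```python
from h import *
c=load('wrist')
P={n:atz(c,*p,z) for n,p,z in [('buttL',(268,160),.052),('buttR',(287,160),.052),('gL',(268,118),.052),('gR',(286,118),.052),('shL',(254,109),.047),('shR',(300,107),.047),('tipL',(261,22),.047),('tipR',(290,22),.047)]}
for k,v in P.items(): print(k,v.round(4))
b=(P['buttL']+P['buttR'])/2;t=(P['tipL']+P['tipR'])/2;s=(P['shL']+P['shR'])/2
print(b,t,np.linalg.norm(t-b),np.degrees(np.arctan2(*(t-b)[1::-1])), np.linalg.norm(P['shL']-P['shR']),np.linalg.norm(P['buttL']-P['buttR']))
print(dep(c,277,140),dep(c,277,95),dep(c,220,140))
```

```text
buttL [ 0.3976 -0.2085  0.052 ]
buttR [ 0.3995 -0.2342  0.052 ]
gL [ 0.4527 -0.2049  0.052 ]
gR [ 0.4544 -0.2283  0.052 ]
shL [ 0.4625 -0.1857  0.047 ]
shR [ 0.4694 -0.2456  0.047 ]
tipL [ 0.565  -0.1888  0.047 ]
tipR [ 0.5676 -0.2241  0.047 ]
[ 0.39851914 -0.22133214  0.052     ] [ 0.56629696 -0.20645645  0.047     ] 0.16851019223440622 5.0667692189682425 0.060302724921916726 0.025823236446139115
[ 0.42505588 -0.21869626  0.05051426] [ 0.48205065 -0.2144991   0.04549048] [ 0.4181106  -0.14091092  0.03996797]
```

Emit:
play_rows([
  [[0, 0, -0.028, 0.02, 0, 0.4, 60], [0, 0, 0, 0.02, 0, 0.4, 50], [0, 0, 0, 0.02, 0, 0.4, 45], [0, 0, 0, 0.02, 0, 0.4, 45], [0, 0, 0, 0.01, 0, 0.4, 45]],
])

```text
time: 3.07
tool_pos: [0.408, -0.2237, 0.1697]
tcp_rot: [3.139, 0.133, 0.0]
wrist_force: [0.5, -0.3, -1.1]
width: 0.53
grip_force: 0.0
```

Emit:
play_rows([
  [[0, 0, 0, 0, 0, 0.35, 45], [0, 0, 0, 0, 0, 0.35, 45], [0, 0, 0, 0, 0, 0.2, 45], [0, 0, 0, 0, 0, 0.15, 45], [0, 0, 0, 0, 0, 0, 45]],
])

```text
time: 3.48
tool_pos: [0.4049, -0.222, 0.0623]
tcp_rot: [-3.134, -0.132, 0.011]
wrist_force: [-1.0, 0.1, -1.1]
width: 0.527
grip_force: 0.0
```

Run:
```python
from h import *
st(); c=shot('wrist'); save(c['image'],'w2.png'); R=Rn.from_rotvec(bot.read_state()['tcp_rot']).as_matrix()
print('err tool axes mm',(R.T@(np.array([.407,-.2205,.042])-bot.read_state()['tool_pos'])*1000).round(1))
```

```text
3.48 [ 0.4049 -0.222   0.0623] x [ 0.996  0.084 -0.007] z [-0.007  0.004 -1.   ] q [-0.56  0.04  2.2  -0.    0.91  0.93] F [-1.   0.1 -1.1] 0.0 0.5268266742138348
err tool axes mm [ 1.  -2.2 22.3]
```

View pics/w2.png

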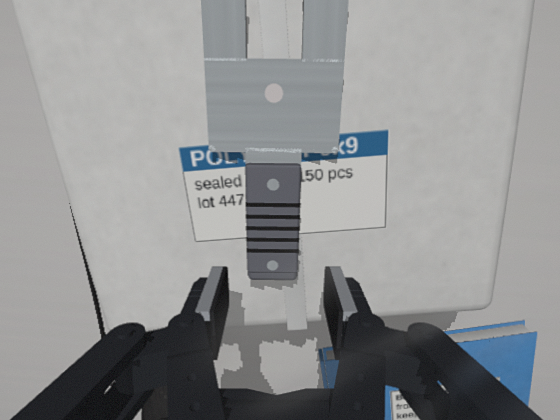

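The fork is aligned with the fingers: grip centred at column 272, finger tips at 222 and 330. The grip's top rear edge is at about (272,273).

Run:
```python
from h import *
c=load('wrist')
s=bot.read_state();R=Rn.from_rotvec(s['tcp_rot']).as_matrix();p=s['tool_pos']
f=lambda u,v,z:((R.T@(atz(c,u,v,z)-p))*1000).round(1)
for n,u,v,z in [('buttL',247,273,.052),('buttR',297,272,.052),('gL',247,163,.052),('gR',299,163,.052),('shL',208,152,.047),('shR',341,150,.047)]: print(n,atz(c,u,v,z).round(4),'tool',f(u,v,z))
for q in [(224,275),(220,300),(330,275)]: print(q,(R.T@(dep(c,*q)-p)*1000).round(1))
```

```text
buttL [ 0.4031 -0.2069  0.052 ] tool [ -1.8 -16.1  12.4]
buttR [ 0.4058 -0.232   0.052 ] tool [-1.2  9.1 12.3]
gL [ 0.4591 -0.2038  0.052 ] tool [ 54.3 -14.5  12.1]
gR [ 0.461  -0.2271  0.052 ] tool [54.3  8.9 12.1]
shL [ 0.4616 -0.1852  0.047 ] tool [ 58.4 -32.7  17.2]
shR [ 0.4677 -0.246   0.047 ] tool [59.3 28.4 17. ]
(224, 275) [  8.6 -24.2  -7.8]
(220, 300) [  4.8 -24.1 -21.2]
(330, 275) [ 10.4  21.7 -10.9]
```

Emit:
play_rows([
  [[0, -0.014, 0, 0.05, -0.02, 0.1, 45], [0, 0, 0, 0, 0, 0.08, 40], [0, 0, 0, 0, 0, 0.03, 36], [0, 0, 0, 0, 0, 0, 34], [0, 0, 0, 0, 0, 0, 34]],
])

```text
time: 3.95
tool_pos: [0.413, -0.2212, 0.0455]
tcp_rot: [3.138, 0.133, -0.011]
wrist_force: [-0.2, -0.8, -0.6]
width: 0.399
grip_force: 0.0
```

Emit:
play_rows([
  [[0, 0, 0, 0, 0, 0, 30], [0, 0, 0, 0, 0, 0, 26], [0, 0, 0, 0, 0, 0, 22], [0, 0, 0, 0, 0, 0, 18], [0, 0, 0, 0, 0, 0, 15]],
], newtons=60)

```text
time: 4.37
tool_pos: [0.4132, -0.2213, 0.0462]
tcp_rot: [3.138, 0.133, -0.01]
wrist_force: [-1.4, 1.1, 5.1]
width: 0.274
grip_force: 59.1
```

Run:
```python
from h import *
st(); c=shot('wrist'); save(c['image'],'w3.png')
```

```text
4.37 [ 0.4132 -0.2213  0.0462] x [ 0.996  0.085 -0.006] z [-0.006 -0.001 -1.   ] q [-0.54  0.08  2.2  -0.01  0.87  0.95] F [-1.4  1.1  5.1] 59.08393934369087 0.2743827384922861
```

View pics/w3.png

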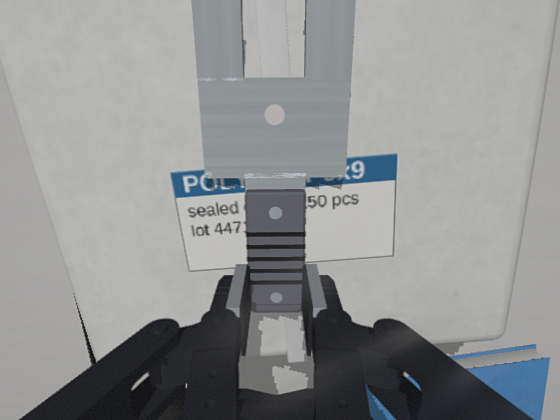

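The fork is gripped across its rear end, grip force 59 N, with the blade untouched. Next I lift it and turn it toward the dock.

Run:
```python
from h import *
c=load('wrist');a=load('top')
s=bot.read_state();R=Rn.from_rotvec(s['tcp_rot']).as_matrix();p=s['tool_pos']
f=lambda u,v,z:((R.T@(atz(c,u,v,z)-p))*1000).round(1)
for n,u,v,z in [('buttTop',276,308,.052),('gF',276,190,.052),('shL',205,179,.047),('shR',348,178,.047),('crotchL',243,79,.047),('crotchR',305,78,.047)]: print(n,f(u,v,z))
print('heights');
for q in [(209,213),(209,219),(205,215),(236,209),(256,210),(229,200),(192,255),(203,240),(74,190),(175,205)]: print(q,dep(a,*q).round(3))
p1=np.array([.413,-.22,.30]);R1=R
print('turn');plan([.478,.12,.30],Rdown(np.radians(94.5)),15,15,p1,R)
```

```text
buttTop [-10.   -0.5  -5.8]
gF [47.4 -0.5 -6.2]
shL [ 50.9 -30.5  -1.2]
shR [51.3 30.  -1.2]
crotchL [ 90.5 -13.2  -1.4]
crotchR [90.8 10.7 -1.4]
heights
(209, 213) [0.445 0.219 0.005]
(209, 219) [0.419 0.218 0.006]
(205, 215) [0.434 0.234 0.019]
(236, 209) [0.457 0.096 0.075]
(256, 210) [0.453 0.012 0.086]
(229, 200) [0.496 0.129 0.062]
(192, 255) [0.262 0.282 0.01 ]
(203, 240) [0.327 0.238 0.013]
(74, 190) [0.516 0.764 0.097]
(175, 205) [0.477 0.369 0.001]
turn
[-0.001, 0.001, -0.209, 0.062, -0.222, -0.0, 15]
[-0.001, 0.001, -0.209, 0.085, -0.214, -0.001, 15]
[-0.001, 0.001, -0.209, 0.107, -0.204, -0.001, 15]
[-0.001, 0.001, -0.209, 0.128, -0.192, -0.001, 15]
[-0.001, 0.001, -0.209, 0.147, -0.178, -0.001, 15]
[-0.001, 0.001, -0.209, 0.165, -0.162, -0.001, 15]
[-0.001, 0.001, -0.209, 0.181, -0.144, -0.001, 15]
[-0.001, 0.001, -0.209, 0.195, -0.124, -0.001, 15]
[-0.001, 0.001, -0.209, 0.207, -0.103, -0.001, 15]
[-0.001, 0.001, -0.209, 0.216, -0.081, -0.0, 15]
[-0.001, 0.001, -0.209, 0.223, -0.058, -0.0, 15]
[-0.001, 0.001, -0.209, 0.228, -0.034, -0.0, 15]
[-0.001, 0.001, -0.209, 0.231, -0.01, -0.0, 15]
[-0.001, 0.001, -0.209, 0.23, 0.014, -0.0, 15]
[-0.001, 0.001, -0.209, 0.228, 0.037, -0.0, 15]
```

Emit:
play_rows([
  [[0, 0, 0, 0, 0, -0.1, 15], [0, 0, 0, 0, 0, -0.3, 15], [0, 0, 0, 0, 0, -0.35, 15], [0, 0, 0, 0, 0, -0.35, 15], [0, 0, 0, 0, 0, -0.35, 15]],
])

```text
time: 4.83
tool_pos: [0.413, -0.2207, 0.1917]
tcp_rot: [-3.139, -0.133, 0.012]
wrist_force: [1.0, 0.0, -1.8]
width: 0.281
grip_force: 59.3
```

Emit:
play_rows([
  [[0, 0, -0.21, 0.06, -0.22, -0.2, 15], [0, 0, -0.21, 0.085, -0.215, -0.2, 15], [0, 0, -0.21, 0.105, -0.205, -0.2, 15], [0, 0, -0.21, 0.13, -0.19, -0.2, 15], [0, 0, -0.21, 0.145, -0.18, -0.1, 15]],
])

```text
time: 5.25
tool_pos: [0.4363, -0.1073, 0.2833]
tcp_rot: [2.994, 0.95, -0.005]
wrist_force: [0.9, 0.6, -0.8]
width: 0.279
grip_force: 59.4
```

Emit:
play_rows([
  [[0, 0, -0.21, 0.165, -0.16, 0, 15], [0, 0, -0.21, 0.18, -0.145, 0, 15], [0, 0, -0.21, 0.195, -0.125, 0, 15], [0, 0, -0.21, 0.205, -0.105, 0, 15], [0, 0, -0.21, 0.215, -0.08, 0, 15]],
])

```text
time: 5.67
tool_pos: [0.4559, 0.0066, 0.28]
tcp_rot: [-2.642, -1.694, 0.01]
wrist_force: [-0.6, -0.2, -3.0]
width: 0.277
grip_force: 59.3
```

Emit:
play_rows([
  [[0, 0, -0.21, 0.22, -0.06, 0, 15], [0, 0, -0.21, 0.23, -0.035, 0, 15], [0, 0, -0.21, 0.23, -0.01, 0, 15], [0, 0, -0.21, 0.23, 0.015, 0, 15], [0, 0, -0.2, 0.23, 0.035, 0, 15]],
])

```text
time: 6.08
tool_pos: [0.4763, 0.12, 0.2797]
tcp_rot: [-2.117, -2.315, 0.009]
wrist_force: [0.3, -0.2, -1.9]
width: 0.28
grip_force: 59.3
```

Emit:
play_rows([
  [[0, 0, 0, 0, 0, 0, 15], [0, 0, 0, 0, 0, 0, 15], [0, 0, 0, 0, 0, 0, 15]],
])

```text
time: 6.33
tool_pos: [0.4763, 0.1187, 0.2796]
tcp_rot: [-2.124, -2.309, 0.009]
wrist_force: [0.2, -0.4, -2.0]
width: 0.276
grip_force: 59.4
```

Run:
```python
from h import *
st(); c=shot('wrist'); b=shot('scene')
save(c['image'],'w4.png')
```

```text
6.33 [0.4763 0.1187 0.2796] x [-0.083  0.997 -0.001] z [-0.007 -0.001 -1.   ] q [ 0.19 -0.11  1.92  0.    1.34  0.11] F [ 0.2 -0.4 -2. ] 59.35748711228371 0.27610247644601965
```

View pics/w4.png

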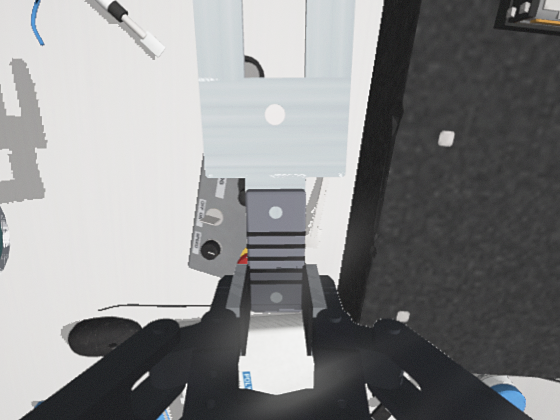

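The fork is held level in the grip, but the dock is outside this view. I'll move beside the dock for a close look.

Emit:
play_rows([
  [[0, 0, 0, 0.34, -0.1, 0, 15], [0, 0, 0, 0.34, -0.1, 0, 15], [0, 0, 0, 0.34, -0.1, 0, 15], [0, 0, 0, 0.34, -0.1, 0, 15], [0, 0, 0, 0.34, -0.1, 0, 15]],
])

```text
time: 6.85
tool_pos: [0.4121, 0.2845, 0.2803]
tcp_rot: [-2.127, -2.307, 0.007]
wrist_force: [1.3, -0.0, -2.0]
width: 0.279
grip_force: 59.3
```

Emit:
play_rows([
  [[0, 0, 0, 0.3, -0.1, 0, 15], [0, 0, 0, 0.3, -0.1, 0, 15], [0, 0, 0, 0, -0.1, 0, 15], [0, 0, 0, 0, 0, 0, 15], [0, 0, 0, 0, 0, 0, 15]],
])

```text
time: 7.27
tool_pos: [0.3777, 0.3406, 0.2801]
tcp_rot: [-2.124, -2.31, 0.009]
wrist_force: [0.4, -0.1, -2.5]
width: 0.277
grip_force: 59.4
```

Run:
```python
from h import *
st(); c=shot('wrist'); 
save(cv2.resize(c['image'],(800,600),interpolation=cv2.INTER_CUBIC),'w5.png')
```

```text
7.27 [0.3777 0.3406 0.2801] x [-0.084  0.996 -0.001] z [-0.007 -0.001 -1.   ] q [ 0.68 -0.08  1.89  0.    1.34  0.6 ] F [ 0.4 -0.1 -2.5] 59.37443057075143 0.2769542659876762
```

View pics/w5.png

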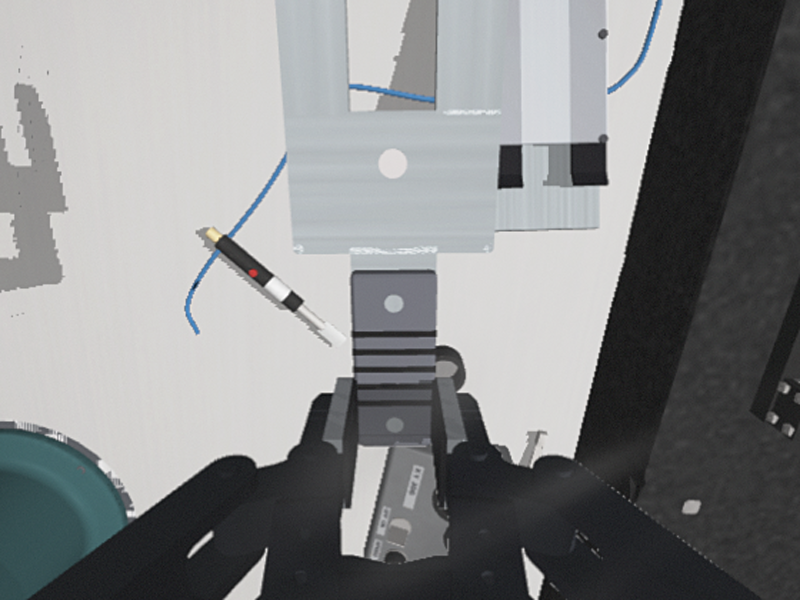

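This view is good. In the 800×600 picture the apron's rear edge is at v≈229 with its right corner at (599,229). The lips end at v≈186, the slot gap runs from u=523 to u=571, the right rail's outer edge is at u=608, and the blade stays left of u=500.

Run:
```python
from h import *
c=load('wrist');k=560/800
def cloud(u0,u1,v0,v1,st=2):
    return np.array([dep(c,u*k,v*k) for u in np.arange(u0,u1,st) for v in np.arange(v0,v1,st)])
def fit(P):
    m=np.median(P,0);
    for _ in range(3):
        U,S,V=np.linalg.svd(P-P.mean(0));n=V[2]*np.sign(V[2,2]);r=(P-P.mean(0))@n;P=P[abs(r)<2*r.std()+1e-4]
    return P.mean(0),n,r.std()
for nm,b in [('apron',(512,592,194,224)),('cover',(522,568,20,125)),('railR',(575,602,60,130)),('lipR',(578,602,150,178))]:
    m,n,s=fit(cloud(*b));print(nm,m.round(4),n.round(4),'tilt',np.degrees(np.arccos(n[2])).round(2),'yaw',np.degrees(np.arctan2(n[1],n[0])).round(2),s.round(5))
m,n,s=fit(cloud(512,592,194,224))
def on(u,v,h=0):
    o,d=ray(c,u*k,v*k); return o+d*(((m+n*h-o)@n)/(d@n))
for nm,u,v,h in [('apR back',599,228.5,0),('ap back mid',550,230,0),('ap backL',505,231,0),('apR front',600,190,0),('lipgapL',523,180,11),('lipgapR',571,180,11),('lipgapL2',522,146,11),('lipgapR2',570,146,11),('mouthR top',590,186,15),('mouthL',512,188,15),('outerR mouth',608,183,11),('outerR far',606,40,11),('covL',522,20,14),('covR',568,20,14),('covstart',545,144,14)]:
    print(nm,on(u,v,h/1000).round(4))
```

```text
apron [0.4871 0.3847 0.0685] [-0.029   0.2576  0.9658] tilt 15.02 yaw 96.41 0.0003
cover [0.4683 0.4744 0.0586] [-0.0276  0.2592  0.9654] tilt 15.11 yaw 96.07 0.00028
railR [0.4998 0.4628 0.0626] [-0.027   0.2615  0.9648] tilt 15.24 yaw 95.9 0.00028
lipR [0.5064 0.4186 0.0715] [-0.0376  0.2662  0.9632] tilt 15.6 yaw 98.04 0.00033
apR back [0.523  0.3736 0.0725]
ap back mid [0.4878 0.3695 0.0726]
ap backL [0.4554 0.3659 0.0726]
apR front [0.5208 0.4001 0.0654]
lipgapL [0.4619 0.4028 0.0743]
lipgapR [0.4952 0.4058 0.0745]
lipgapL2 [0.4589 0.4252 0.0683]
lipgapR2 [0.4921 0.4281 0.0685]
mouthR top [0.5073 0.4032 0.0797]
mouthL [0.4538 0.3972 0.0797]
outerR mouth [0.5212 0.4061 0.0752]
outerR far [0.5095 0.4993 0.05  ]
covL [0.4501 0.5064 0.0494]
covR [0.4812 0.5091 0.0497]
covstart [0.4738 0.4279 0.0711]
```

```bash
cat >> h.py <<'E'
O=np.array([.4783,.397,.0650]); yawd=np.radians(96.6); RD=Rdown(yawd,np.radians(15))  # tool-like axes: x=dock x, y=-dock y, z=-dock z
RDk=np.c_[RD[:,0],-RD[:,1],-RD[:,2]]
def todock(P): return (np.asarray(P)-O)@RDk
E
python3 - <<'E'
from h import *
c=load('wrist');k=560/800
s=bot.read_state();R=Rn.from_rotvec(s['tcp_rot']).as_matrix();p=s['tool_pos']
def fitbox(boxes):
    P=np.array([dep(c,u*k,v*k) for b in boxes for u in range(b[0],b[1],4) for v in range(b[2],b[3],4)])
    P=(P-p)@R
    for _ in range(4):
        V=np.linalg.svd(P-P.mean(0))[2];n=V[2]*np.sign(-V[2,2]);r=(P-P.mean(0))@n;P=P[abs(r)<2*r.std()+1e-4]
    return P.mean(0),n,r.std()
m,n,sd=fitbox([(305,480,180,235),(300,370,120,140),(410,490,120,140),(295,335,10,100),(450,490,10,100)])
print('blade top tool',(m*1000).round(1),n.round(4),sd)
g,gn,_=fitbox([(360,428,275,370)]);print('grip top',(g*1000).round(1),gn.round(3))
def on(u,v,h):
    o,d=ray(c,u*k,v*k);o=(o-p)@R;d=d@R; return ((o+d*(((m+n*h-o)@n)/(d@n)))*1000).round(1)
for nm,u,v,h in [('shL',295,251,0),('shR',493,249,0),('crL',349,110,0),('crR',436,109,0),('outL',278,10,0),('outR',503,10,0),('shR2',496,180,0),('inL',348,10,0),('inR',438,10,0),('buttTop',395,443,.005),('gripL',352,300,.005),('gripR',436,300,.005)]: print(nm,on(u,v,h))
E
```

```text
blade top tool [83.  -0.7  1. ] [ 4.3e-03 -3.0e-04 -1.0e+00] 0.00024448072026464506
grip top [31.3 -0.6 -4.2] [ 0.009 -0.001 -1.   ]
shL [ 52.2 -29.8   0.9]
shR [52.8 29.5  0.9]
crL [ 91.6 -12.4   1.1]
crR [91.9 11.4  1.1]
outL [116.  -30.1   1.2]
outR [115.9  28.1   1.2]
shR2 [73.  29.1  1. ]
inL [115.9 -12.    1.2]
inR [115.9  11.3   1.2]
buttTop [-11.7   0.2  -4.4]
gripL [ 38.4 -12.6  -4.2]
gripR [38.4 12.4 -4.2]
```

Run:
```python
from h import *
c=load('wrist');k=560/800
for q in [(640,260),(615,330),(600,400),(680,300),(650,400),(690,100)]: print(q,dep(c,q[0]*k,q[1]*k).round(3))
T=lambda bx,zu:O+RDk@(np.array([bx+12.8,-.6,zu+5.8])/1000)
A=T(-210,30);print(A,T(-205,2))
plan(A,RD,15,15)
```

```text
(640, 260) [0.57  0.349 0.051]
(615, 330) [0.572 0.283 0.036]
(600, 400) [0.571 0.218 0.043]
(680, 300) [0.572 0.336 0.112]
(650, 400) [0.571 0.259 0.112]
(690, 100) [0.572 0.466 0.061]
[0.49972434 0.21705506 0.15061926] [0.50000218 0.21465378 0.12227924]
[-0.001, -0.035, -0.004, -0.089, 0.075, 0.086, 15]
[-0.001, -0.035, -0.004, -0.087, 0.074, 0.088, 15]
[-0.001, -0.035, -0.004, -0.086, 0.074, 0.089, 15]
[-0.001, -0.035, -0.004, -0.084, 0.074, 0.091, 15]
[-0.001, -0.035, -0.004, -0.083, 0.074, 0.092, 15]
[-0.001, -0.035, -0.004, -0.082, 0.073, 0.094, 15]
[-0.001, -0.035, -0.004, -0.08, 0.073, 0.095, 15]
[-0.001, -0.035, -0.004, -0.079, 0.073, 0.097, 15]
[-0.001, -0.035, -0.004, -0.077, 0.073, 0.098, 15]
[-0.001, -0.035, -0.004, -0.075, 0.072, 0.099, 15]
[-0.001, -0.035, -0.004, -0.074, 0.072, 0.101, 15]
[-0.001, -0.035, -0.004, -0.072, 0.072, 0.102, 15]
[-0.001, -0.035, -0.004, -0.071, 0.072, 0.103, 15]
[-0.001, -0.035, -0.004, -0.069, 0.072, 0.105, 15]
[-0.001, -0.035, -0.004, -0.067, 0.071, 0.106, 15]
```

Emit:
play_rows([
  [[0, 0, 0, -0.27, 0.1, 0, 15], [0, 0, 0, -0.27, 0.1, 0, 15], [0, 0, 0, -0.27, 0.1, 0, 15], [0, 0, 0, -0.27, 0.1, 0, 15], [0, 0, 0, -0.27, 0.1, 0, 15]],
])

```text
time: 7.73
tool_pos: [0.4398, 0.2083, 0.2801]
tcp_rot: [-2.126, -2.307, 0.008]
wrist_force: [0.4, 0.9, -2.7]
width: 0.28
grip_force: 59.4
```

Emit:
play_rows([
  [[0, -0.1, -0.01, 0, 0.12, 0.18, 15], [0, -0.1, -0.01, 0, 0.12, 0.18, 15], [0, -0.1, -0.01, 0, 0.12, 0.18, 15], [0, -0.1, -0.01, 0, 0.12, 0.18, 15], [0, -0.12, -0.01, 0, 0.12, 0.18, 15]],
])

```text
time: 8.15
tool_pos: [0.5005, 0.2057, 0.19]
tcp_rot: [1.966, 2.187, -0.268]
wrist_force: [-0.4, 0.0, -1.8]
width: 0.273
grip_force: 59.4
```

Emit:
play_rows([
  [[0, 0, 0, 0, 0, 0, 15], [0, 0, 0, 0, 0, 0, 15]],
])

```text
time: 8.32
tool_pos: [0.4983, 0.2065, 0.1884]
tcp_rot: [1.966, 2.192, -0.273]
wrist_force: [-0.2, -0.2, -1.2]
width: 0.277
grip_force: 59.4
```

Run:
```python
from h import *
st()
T=lambda bx,zu:O+RDk@(np.array([bx+12.8,-.6,zu+5.8])/1000)
print((todock(bot.read_state()['tool_pos'])*1000).round(1))
plan(T(-208,4),RD,4,15)
```

```text
8.32 [0.4983 0.2065 0.1884] x [-0.107  0.96  -0.258] z [ 0.014 -0.258 -0.966] q [ 0.5   0.12  1.88 -0.25  1.27  0.48] F [-0.2 -0.2 -1.2] 59.44996437057853 0.27733641075832083
[-216.9    2.1   69.6]
[-0.008, -0.001, -0.002, 0.054, 0.009, 0.149, 15]
[-0.008, -0.001, -0.002, 0.054, 0.008, 0.149, 15]
[-0.008, -0.001, -0.002, 0.054, 0.008, 0.149, 15]
[-0.008, -0.001, -0.002, 0.054, 0.007, 0.149, 15]
```

Emit:
play_rows([
  [[-0.008, 0, -0.002, 0.055, 0.008, 0.15, 15], [-0.008, 0, -0.002, 0.055, 0.008, 0.15, 15], [-0.008, 0, -0.002, 0.055, 0.008, 0.15, 15], [-0.008, 0, -0.002, 0.055, 0.008, 0.15, 15], [0, 0, 0, 0, 0, 0, 15]],
])

```text
time: 8.73
tool_pos: [0.4995, 0.2125, 0.1252]
tcp_rot: [1.954, 2.192, -0.253]
wrist_force: [-0.6, -0.6, -2.4]
width: 0.277
grip_force: 59.4
```

```bash
cat >> h.py <<'E'
def rep():
    s=bot.read_state();R=Rn.from_rotvec(s['tcp_rot']).as_matrix();t=todock(s['tool_pos'])*1000
    print('t',round(s['time'],2),'tcp dock',t.round(1),'butt',(t-[12.8,-.6,5.8]).round(1),'rot err(tool)',Rn.from_matrix(R.T@RD).as_rotvec().round(4),'F dock',(RDk.T@s['wrist_force']).round(1),'tau',s['torque'].round(2),s['grip_force'].round(1),s['width'].round(3))
E
python3 - <<'E'
from h import *
rep(); c=shot('wrist'); s=shot('scene'); a=shot('top')
S=cv2.resize(s['image'][90:170,180:260],(400,400),interpolation=cv2.INTER_CUBIC)
A=cv2.resize(a['image'][170:230,130:230],(400,240),interpolation=cv2.INTER_CUBIC)
o=np.zeros((400,800,3),np.uint8);o[:,:400]=S;o[:240,400:]=A;save(o,'x6.png')
E
```

```text
Traceback (most recent call last):
  File "h.py", line 35, in rep
    print('t',round(s['time'],2),'tcp dock',t.round(1),'butt',(t-[12.8,-.6,5.8]).round(1),'rot err(tool)',Rn.from_matrix(R.T@RD).as_rotvec().round(4),'F dock',(RDk.T@s['wrist_force']).round(1),'tau',s['torque'].round(2),s['grip_force'].round(1),s['width'].round(3))
                                                                                                                                                                                                                            ^^^^^^^^^^^^^^^^^^^^^
AttributeError: 'float' object has no attribute 'round'
```

```bash
sed -i "s/s\['grip_force'\].round(1),s\['width'\].round(3)/round(s['grip_force'],1),round(s['width'],3)/" h.py
python3 -c "
from h import *
rep()"
```

```text
t 8.73 tcp dock [-195.     0.2   10. ] butt [-207.8    0.8    4.2] rot err(tool) [ 0.0013 -0.0021 -0.0007] F dock [ 0.1  0.7 -2.4] tau [ 0.09  0.08 -0.02] 59.4 0.277
```

Emit:
play_rows([
  [[0, -0.004, 0, 0.1, 0.008, 0, 15], [0, 0, 0, 0.1, 0, 0.005, 15], [0, 0, 0, 0.1, 0, 0.005, 15], [0, 0, 0, 0, 0, 0.01, 15], [0, 0, 0, 0, 0, 0, 15]],
])

```text
time: 9.15
tool_pos: [0.4987, 0.2434, 0.1172]
tcp_rot: [1.948, 2.192, -0.251]
wrist_force: [0.3, -0.2, -1.3]
width: 0.279
grip_force: 59.5
```

```bash
python3 -c "
from h import *
rep()"
```

```text
t 9.15 tcp dock [-163.1   -2.6   10.4] butt [-175.9   -2.     4.6] rot err(tool) [ 0.0056 -0.0003  0.0016] F dock [ 0.1 -0.3 -1.3] tau [ 0.12 -0.03 -0.01] 59.5 0.279
```

Emit:
play_rows([
  [[0, 0, 0, 0, 0, 0, 15], [0, 0, 0, 0, 0, 0, 15], [0, 0, 0, 0, 0, 0, 15]],
])

```text
time: 9.4
tool_pos: [0.4985, 0.2423, 0.1169]
tcp_rot: [1.95, 2.19, -0.252]
wrist_force: [-0.3, 0.4, -2.9]
width: 0.279
grip_force: 59.5
```

```bash
python3 -c "
from h import *
rep()
R=bot.read_state();print(R['joint_vel'].round(3))"
```

```text
t 9.4 tcp dock [-164.1   -2.3    9.7] butt [-176.9   -1.7    3.9] rot err(tool) [0.0046 0.     0.0003] F dock [ 1.2  0.3 -2.6] tau [0.17 0.03 0.03] 59.5 0.279
[-0.001  0.     0.001  0.001 -0.003  0.002]
```

Emit:
play_rows([
  [[0.009, 0, 0, 0, -0.018, 0.01, 15], [0, 0, 0, 0, 0, 0.01, 15], [0, 0, 0, 0, 0, 0, 15], [0, 0, 0, 0, 0, 0, 15], [0, 0, 0, 0, 0, 0, 15]],
])

```text
time: 9.82
tool_pos: [0.4967, 0.2415, 0.1148]
tcp_rot: [1.952, 2.192, -0.257]
wrist_force: [-0.3, -0.2, -2.6]
width: 0.282
grip_force: 59.5
```

```bash
python3 -c "
from h import *
rep()"
```

```text
t 9.82 tcp dock [-164.1   -0.5    7.5] butt [-1.769e+02  1.000e-01  1.700e+00] rot err(tool) [-0.      0.      0.0002] F dock [ 0.5  0.3 -2.5] tau [0.15 0.02 0.02] 59.5 0.282
```

Emit:
play_rows([
  [[0, 0, 0, 0.06, 0, 0, 15], [0, 0, 0, 0.06, 0, 0, 15], [0, 0, 0, 0.06, 0, 0, 15], [0, 0, 0, 0.06, 0, 0, 15], [0, 0, 0, 0, 0, 0, 15]],
])

```text
time: 10.23
tool_pos: [0.4938, 0.2661, 0.1081]
tcp_rot: [1.951, 2.193, -0.257]
wrist_force: [0.2, -0.7, -2.4]
width: 0.276
grip_force: 59.5
```

```bash
python3 -c "
from h import *
rep()"
```

```text
t 10.23 tcp dock [-138.5   -0.3    7.5] butt [-151.3    0.3    1.7] rot err(tool) [ 0.     -0.0005  0.0015] F dock [-0.1 -0.1 -2.5] tau [0.09 0.02 0.03] 59.5 0.276
```

Emit:
play_rows([
  [[0, 0, 0, 0.07, 0, 0, 15], [0, 0, 0, 0.07, 0, 0, 15], [0, 0, 0, 0.07, 0, 0, 15], [0, 0, 0, 0.07, 0, 0, 15], [0, 0, 0, 0, 0, 0, 15]],
])

```text
time: 10.65
tool_pos: [0.4906, 0.293, 0.1009]
tcp_rot: [1.951, 2.193, -0.257]
wrist_force: [-0.5, 0.0, -2.3]
width: 0.279
grip_force: 59.5
```

```bash
python3 -c "
from h import *
rep(); c=shot('wrist'); save(cv2.resize(c['image'],(800,600),interpolation=cv2.INTER_CUBIC),'w7.png')"
```

```text
t 10.65 tcp dock [-110.5   -0.3    7.5] butt [-123.3    0.3    1.7] rot err(tool) [ 0.0001 -0.0005  0.0014] F dock [ 0.7  0.5 -2.2] tau [ 0.07 -0.06 -0.04] 59.5 0.279
```

View pics/w7.png

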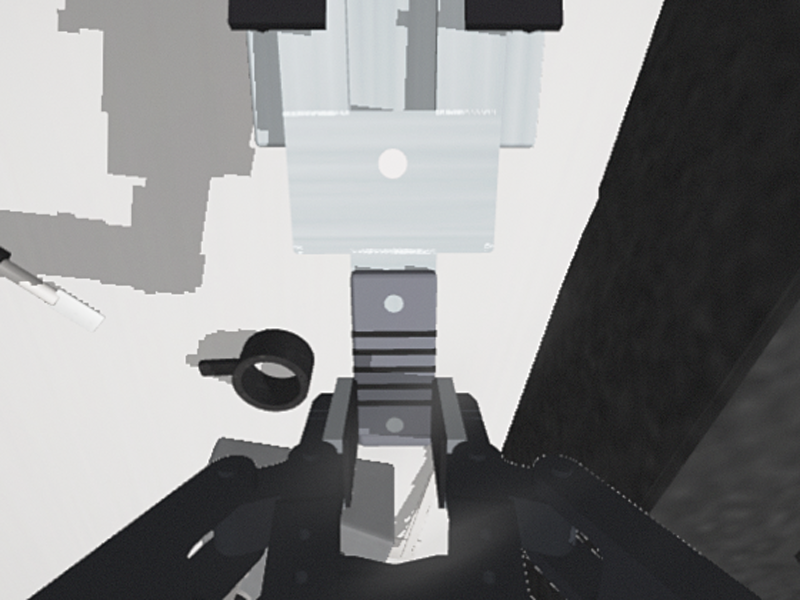

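The tines are under both black rails. The rails are centred at u≈396 and the blade at u≈392, so it sits about 1 mm toward +y; I'll correct that and go on.

Emit:
play_rows([
  [[0, 0, 0, 0.07, 0.008, 0, 15], [0, 0, 0, 0.07, 0, 0, 15], [0, 0, 0, 0.07, 0, 0, 15], [0, 0, 0, 0.07, 0, 0, 15], [0, 0, 0, 0, 0, 0, 15]],
])

```text
time: 11.12
tool_pos: [0.4889, 0.3191, 0.0939]
tcp_rot: [1.952, 2.191, -0.257]
wrist_force: [2.3, -0.5, -0.6]
width: 0.276
grip_force: 59.5
```

```bash
python3 -c "
from h import *
rep()"
```

```text
t 11.12 tcp dock [-83.4  -1.6   7.5] butt [-96.2  -1.    1.7] rot err(tool) [0.0005 0.0007 0.0004] F dock [-0.5 -2.2 -0.8] tau [-0.04 -0.39 -0.32] 59.5 0.276
```

Emit:
play_rows([
  [[0, 0, 0, 0.08, 0, 0, 15], [0, 0, 0, 0.08, 0, 0, 15], [0, 0, 0, 0.08, 0, 0, 15], [0, 0, 0, 0.08, 0, 0, 15], [0, 0, 0, 0.08, 0, 0, 15]],
])

```text
time: 11.53
tool_pos: [0.485, 0.3553, 0.084]
tcp_rot: [1.95, 2.189, -0.26]
wrist_force: [4.7, -7.0, 0.1]
width: 0.279
grip_force: 59.5
```

```bash
python3 -c "
from h import *
rep()"
```

```text
t 11.53 tcp dock [-45.7  -1.8   7.4] butt [-58.5  -1.2   1.6] rot err(tool) [0.0004 0.0038 0.    ] F dock [-7.3 -3.9 -1.9] tau [-1.13 -0.63 -0.17] 59.5 0.279
```

Emit:
play_rows([
  [[0, 0, 0, 0.07, 0, 0, 15], [0, 0, 0, 0.07, 0, 0, 15], [0, 0, 0, 0.07, 0, 0, 15], [0, 0, 0, 0.06, 0, 0, 15], [0, 0, 0, 0, 0, 0, 15]],
])

```text
time: 11.95
tool_pos: [0.4818, 0.3828, 0.0766]
tcp_rot: [1.951, 2.191, -0.257]
wrist_force: [3.0, -2.9, -1.6]
width: 0.276
grip_force: 59.3
```

Run:
```python
from h import *
rep(); c=shot('wrist');s=bot.read_state();R=Rn.from_rotvec(s['tcp_rot']).as_matrix();p=s['tool_pos']
def on(u,v,z,k=.7):
    o,d=ray(c,u*k,v*k);o=(o-p)@R;d=d@R;return ((o+d*((z/1000-o[2])/d[2]))*1000).round(1)
save(c['image'],'w8.png')
# row profile along grip centre: find butt top edge & finger gap
g=c['image'][:,276].astype(int).sum(1); dz=[round(float((dep(c,276,v)-p)@R[:,2]*1000),1) for v in range(285,325,3)]
print(dz); print(on(395,443,-4.4))
```

```text
t 11.95 tcp dock [-17.1  -1.9   7.4] butt [-29.9  -1.3   1.6] rot err(tool) [0.0009 0.0011 0.0004] F dock [-2.7 -2.6 -2.4] tau [-0.29 -0.61 -0.14] 59.3 0.276
[-4.6, -4.4, -4.3, -4.9, -4.7, -4.9, -4.7, -4.1, -4.1, -3.7, 105.7, 106.7, 108.1, 109.4]
[-11.8   0.6  -4.4]
```

Emit:
play_rows([
  [[0, 0, 0, 0, 0, 0, 32], [0, 0, 0, 0, 0, 0, 40], [0, 0, 0, 0, 0, 0, 44], [0, 0, 0, 0, 0, -0.1, 44], [0, 0, 0, 0, 0, -0.3, 44]],
])

```text
time: 12.42
tool_pos: [0.4769, 0.3902, 0.1115]
tcp_rot: [1.952, 2.192, -0.271]
wrist_force: [-0.1, 0.3, -0.8]
width: 0.513
grip_force: 0.0
```

Emit:
play_rows([
  [[0, 0, 0, -0.2, 0, 0, 44], [0, 0, 0, -0.2, 0, 0, 20], [0, 0, 0, 0, 0, 0, 0], [0, 0, 0, 0, 0, 0, 0], [0, 0, 0, 0, 0, 0, 0]],
])

```text
time: 12.83
tool_pos: [0.4843, 0.3553, 0.1262]
tcp_rot: [1.953, 2.192, -0.256]
wrist_force: [-0.8, 0.6, -1.0]
width: 0.003
grip_force: 0.0
```

Run:
```python
from h import *
rep(); c=shot('wrist');s=bot.read_state();R=Rn.from_rotvec(s['tcp_rot']).as_matrix();p=s['tool_pos']
save(c['image'],'w9.png')
for u in (262,276,290):
  print(u,[tuple((todock(dep(c,u,v))*1000).round(0).astype(int)) for v in range(150,330,10)])
```

```text
t 12.83 tcp dock [-56.5  -1.2  48.2] butt [-69.3  -0.6  42.4] rot err(tool) [ 0.0004 -0.0012  0.    ] F dock [ 0.9  0.7 -0.8] tau [ 0.16 -0.02 -0.03] 0.0 0.003
262 [(np.int64(1), np.int64(6), np.int64(11)), (np.int64(-4), np.int64(6), np.int64(12)), (np.int64(-9), np.int64(6), np.int64(12)), (np.int64(-15), np.int64(6), np.int64(12)), (np.int64(-20), np.int64(6), np.int64(12)), (np.int64(-26), np.int64(6), np.int64(12)), (np.int64(-65), np.int64(10), np.int64(-86)), (np.int64(-75), np.int64(11), np.int64(-89)), (np.int64(-86), np.int64(11), np.int64(-92)), (np.int64(-97), np.int64(11), np.int64(-95)), (np.int64(-109), np.int64(11), np.int64(-98)), (np.int64(-121), np.int64(12), np.int64(-101)), (np.int64(-45), np.int64(5), np.int64(56)), (np.int64(-45), np.int64(4), np.int64(65)), (np.int64(-45), np.int64(4), np.int64(73)), (np.int64(-45), np.int64(4), np.int64(80)), (np.int64(-44), np.int64(3), np.int64(87)), (np.int64(-44), np.int64(3), np.int64(93))]
276 [(np.int64(1), np.int64(-2), np.int64(12)), (np.int64(-4), np.int64(-2), np.int64(12)), (np.int64(-9), np.int64(-2), np.int64(12
[... 813 characters left out ...]
nt64(12)), (np.int64(-15), np.int64(-9), np.int64(12)), (np.int64(-20), np.int64(-9), np.int64(12)), (np.int64(-26), np.int64(-9), np.int64(11)), (np.int64(-65), np.int64(-14), np.int64(-86)), (np.int64(-76), np.int64(-14), np.int64(-89)), (np.int64(-86), np.int64(-14), np.int64(-92)), (np.int64(-97), np.int64(-15), np.int64(-95)), (np.int64(-109), np.int64(-15), np.int64(-98)), (np.int64(-121), np.int64(-15), np.int64(-102)), (np.int64(-45), np.int64(-8), np.int64(56)), (np.int64(-45), np.int64(-7), np.int64(65)), (np.int64(-45), np.int64(-7), np.int64(73)), (np.int64(-45), np.int64(-7), np.int64(80)), (np.int64(-44), np.int64(-7), np.int64(87)), (np.int64(-43), np.int64(-6), np.int64(94))]
```

Emit:
play_rows([
  [[0, 0, 0, 0, -0.005, 0.2, 0], [0, 0, 0, 0, 0, 0.15, 0], [0, 0, 0, 0, 0, 0.07, 0], [0, 0, 0, 0.05, 0, 0, 0], [0, 0, 0, 0, 0, 0, 0]],
])

```text
time: 13.3
tool_pos: [0.4841, 0.3495, 0.0832]
tcp_rot: [1.952, 2.193, -0.258]
wrist_force: [-0.1, 0.3, 0.3]
width: 0.001
grip_force: 0.0
```

```bash
python3 -c "
from h import *
rep()"
```

```text
t 13.3 tcp dock [-50.9  -0.3   5.1] butt [-63.7   0.3  -0.7] rot err(tool) [-0.001   0.0001  0.001 ] F dock [0.2 0.1 0.4] tau [ 0.1   0.02 -0.01] 0.0 0.001
```

Emit:
play_rows([
  [[0, 0, 0, 0.06, 0, 0, 0], [0, 0, 0, 0.06, 0, 0, 0], [0, 0, 0, 0.06, 0, 0, 0], [0, 0, 0, 0.06, 0, 0, 0], [0, 0, 0, 0.06, 0, 0, 0]],
])

```text
time: 13.72
tool_pos: [0.482, 0.3758, 0.0768]
tcp_rot: [1.949, 2.189, -0.261]
wrist_force: [3.1, -8.8, -0.1]
width: -0.002
grip_force: 4.0
```

```bash
python3 -c "
from h import *
rep()"
```

```text
t 13.72 tcp dock [-23.8  -1.3   5.8] butt [-36.6  -0.7   0. ] rot err(tool) [0.0005 0.0047 0.0007] F dock [-8.7 -2.1 -2.4] tau [-1.27 -0.47  0.05] 4.0 -0.002
```

Emit:
play_rows([
  [[0, 0, 0, 0.03, 0, 0, 0], [0, 0, 0, 0.03, 0, 0, 0], [0, 0, 0, 0.02, 0, 0, 0], [0, 0, 0, 0, 0, 0, 0], [0, 0, 0, 0, 0, 0, 0]],
])

```text
time: 14.13
tool_pos: [0.481, 0.3844, 0.0744]
tcp_rot: [1.95, 2.19, -0.259]
wrist_force: [2.6, -5.2, -1.7]
width: 0.003
grip_force: 2.2
```

```bash
python3 -c "
from h import *
rep()"
```

```text
t 14.13 tcp dock [-14.8  -1.2   5.8] butt [-27.6  -0.6  -0. ] rot err(tool) [0.0007 0.0026 0.0007] F dock [-4.8 -2.  -3.1] tau [-0.62 -0.33  0.08] 2.2 0.003
```

Front is about 3 mm short of flush by the estimate. I'll push in 1 mm steps, watching the force.

Emit:
play_rows([
  [[0, 0, 0, 0.01, 0, 0, 0], [0, 0, 0, 0.01, 0, 0, 0], [0, 0, 0, 0, 0, 0, 0]],
])

```text
time: 14.38
tool_pos: [0.4808, 0.3858, 0.074]
tcp_rot: [1.95, 2.19, -0.26]
wrist_force: [2.8, -5.3, -0.6]
width: 0.003
grip_force: 2.7
```

Emit:
play_rows([
  [[0, 0, 0, 0.01, 0, 0, 0], [0, 0, 0, 0.01, 0, 0, 0], [0, 0, 0, 0, 0, 0, 0]],
])

```text
time: 14.63
tool_pos: [0.4803, 0.3873, 0.0736]
tcp_rot: [1.949, 2.19, -0.262]
wrist_force: [1.4, -7.1, 0.5]
width: 0.001
grip_force: 3.6
```

```bash
python3 -c "
from h import *
rep()"
```

```text
t 14.63 tcp dock [-11.8  -0.9   5.7] butt [-24.6  -0.3  -0.1] rot err(tool) [-0.0002  0.0045  0.0008] F dock [-7.1 -0.6 -1.4] tau [-1.02 -0.24  0.02] 3.6 0.001
```

Emit:
play_rows([
  [[0, 0, 0, 0.01, 0, 0, 0], [0, 0, 0, 0.01, 0, 0, 0], [0, 0, 0, 0, 0, 0, 0]],
])

```text
time: 14.88
tool_pos: [0.48, 0.3878, 0.0731]
tcp_rot: [1.948, 2.188, -0.265]
wrist_force: [1.9, -10.1, 2.0]
width: 0.001
grip_force: 5.4
```

Emit:
play_rows([
  [[0, 0, 0, 0.01, 0, 0, 0], [0, 0, 0, 0.01, 0, 0, 0], [0, 0, 0, 0, 0, 0, 0]],
])

```text
time: 15.13
tool_pos: [0.4798, 0.3892, 0.0726]
tcp_rot: [1.948, 2.188, -0.266]
wrist_force: [1.8, -11.9, 2.9]
width: 0.001
grip_force: 6.1
```

Run:
```python
from h import *
rep(); c=shot('wrist');save(c['image'],'w10.png')
for u in (262,290): print([tuple((todock(dep(c,u,v))*1000).round(0).astype(int).tolist()) for v in range(150,330,12)])
```

```text
t 15.13 tcp dock [-9.7 -0.6  5.3] butt [-22.5   0.   -0.5] rot err(tool) [-0.0015  0.0082  0.001 ] F dock [-12.3  -0.5  -0.3] tau [-1.92 -0.25 -0.01] 6.1 0.001
[(55, 4, 14), (51, 5, 14), (46, 5, 14), (41, 5, 14), (36, 5, 14), (31, 5, 14), (24, 5, 10), (18, 5, 11), (12, 5, 10), (7, 5, 11), (2, 5, 14), (2, 5, 24), (3, 4, 33), (2, 4, 40), (3, 4, 49)]
[(55, -6, 14), (50, -6, 14), (46, -7, 14), (41, -7, 14), (36, -7, 14), (31, -7, 14), (24, -7, 11), (18, -7, 11), (13, -7, 11), (6, -7, 10), (2, -7, 14), (3, -7, 24), (2, -6, 33), (2, -6, 40), (4, -6, 49)]
```

Emit:
play_rows([
  [[0, 0, 0, 0.01, 0, 0, 0], [0, 0, 0, 0.01, 0, 0, 0], [0, 0, 0, 0, 0, 0, 0]],
])

```text
time: 15.43
tool_pos: [0.4796, 0.3897, 0.0722]
tcp_rot: [1.946, 2.186, -0.27]
wrist_force: [3.3, -15.3, 3.5]
width: 0.001
grip_force: 7.9
```

Emit:
play_rows([
  [[0, 0, 0, 0.01, 0, 0, 0], [0, 0, 0, 0.01, 0, 0, 0], [0, 0, 0, 0, 0, 0, 0]],
])

```text
time: 15.68
tool_pos: [0.4795, 0.3898, 0.0717]
tcp_rot: [1.945, 2.185, -0.274]
wrist_force: [3.6, -19.4, 5.2]
width: 0.001
grip_force: 10.3
```

```bash
python3 -c "
from h import *
rep()"
```

```text
t 15.68 tcp dock [-8.8 -0.4  4.6] butt [-21.6   0.2  -1.2] rot err(tool) [-0.0029  0.0145  0.0013] F dock [-20.4  -1.3  -0.1] tau [-3.34 -0.44  0.01] 10.3 0.001
```

Emit:
play_rows([
  [[0, 0, 0, 0.01, 0, 0, 0], [0, 0, 0, 0.01, 0, 0, 0], [0, 0, 0, 0, 0, 0, 0]],
])

```text
time: 15.93
tool_pos: [0.4795, 0.3899, 0.0716]
tcp_rot: [1.943, 2.183, -0.278]
wrist_force: [3.7, -24.4, 7.8]
width: 0.001
grip_force: 12.9
```

Run:
```python
from h import *
rep(); c=shot('wrist');save(c['image'],'w11.png')
```

```text
t 15.93 tcp dock [-8.7 -0.4  4.6] butt [-21.5   0.2  -1.2] rot err(tool) [-0.0036  0.0179  0.0012] F dock [-25.8  -0.8   1.2] tau [-4.18 -0.57  0.01] 12.9 0.001
```

Emit:
play_rows([
  [[0, 0, 0, -0.04, 0, 0, 0], [0, 0, 0, -0.08, 0, 0, 0], [0, 0, 0, -0.15, 0, 0, 0], [0, 0, 0, -0.1, 0, 0, 0], [0, 0, 0, 0, 0, 0, 0]],
])

```text
time: 16.4
tool_pos: [0.4837, 0.3622, 0.0813]
tcp_rot: [1.953, 2.191, -0.255]
wrist_force: [-0.4, 0.2, -0.3]
width: -0.003
grip_force: 0.0
```

Run:
```python
from h import *
rep(); c=shot('wrist');save(c['image'],'w12.png')
for u in (255,262,276,290): print([tuple((todock(dep(c,u,v))*1000).round(1).tolist()) for v in range(150,230,5)])
```

```text
t 16.4 tcp dock [-38.2  -1.3   6.7] butt [-51.   -0.7   0.9] rot err(tool) [ 0.0013 -0.0007 -0.0009] F dock [ 0.3  0.4 -0.2] tau [ 0.1   0.02 -0.01] 0.0 -0.003
[(25.7, 6.7, 10.0), (23.7, 6.7, 10.6), (21.6, 6.8, 10.0), (19.6, 6.8, 10.4), (17.5, 6.8, 10.6), (15.3, 6.9, 10.1), (13.3, 6.9, 10.7), (11.1, 7.0, 10.2), (8.8, 7.1, 9.9), (6.7, 7.1, 10.2), (4.3, 7.2, 9.6), (1.9, 7.2, 9.2), (-3.5, 7.9, -0.1), (-5.9, 7.9, -0.1), (-8.2, 8.0, 0.6), (-10.8, 8.0, 0.1)]
[(25.7, 3.8, 10.1), (23.7, 3.9, 10.4), (21.6, 3.9, 10.1), (19.5, 3.9, 9.9), (17.5, 4.0, 10.3), (15.4, 4.0, 10.4), (13.3, 4.0, 10.4), (11.1, 4.1, 10.3), (8.9, 4.1, 10.2), (6.7, 4.1, 10.2), (4.3, 4.2, 9.7), (2.1, 4.2, 9.6), (-3.5, 4.7, -0.2), (-6.0, 4.7, -0.3), (-8.4, 4.7, -0.1), (-10.9, 4.8, 0.1)]
[(25.7, -1.8, 10.5), (23.7, -1.8, 10.4), (21.6, -1.8, 10.6), (19.5, -1.8, 10.2), (17.4, -1.8, 10.2), (15.4, -1.8, 10.7), (13.2, -1.8, 10.4), (11.1, -1.8, 10.5), (9.0, -1.8, 10.7), (6.6, -1.8, 9.8), (4.3, -1.8, 9.5), (2.1, -1.8, 9.9), (-3.4, -1.8, 0.2), (-6.0, -1.8, -0.1), (-8.3, -1.8, 0.2), (-10.8, -1.8, 0.3)]
[(25.6, -7.5, 9.6), (23.6, -7.5, 10.3), (21.5, -7.6, 9.8), (19.5, -7.6, 10.3), (17.4, -7.6, 10.2), (15.3, -7.6, 10.1), (13.1, -7.7, 9.9), (10.9, -7.7, 9.8), (8.8, -7.7, 10.1), (6.7, -7.7, 10.2), (4.4, -7.8, 9.9), (2.2, -7.8, 10.0), (-3.4, -8.3, 0.3), (-6.0, -8.3, -0.2), (-8.3, -8.3, 0.3), (-10.9, -8.3, 0.1)]
```

Run:
```python
from h import *
c=shot('wrist')
def edge(u,lo,hi,hmin):
    z=[(v,todock(dep(c,u,v))*1000) for v in range(lo,hi)]
    return [(v,*p.round(1).tolist()) for v,p in z if p[2]>hmin][-1]
for u in (258,268,280,292): print('butt',u,edge(u,180,225,8))
for u in (225,232,238,310,318,326): print('rail',u,edge(u,150,225,8))
# lateral extent of grip at row 180
print('grip y',[(u,*(todock(dep(c,u,190))*1000).round(1).tolist()) for u in range(244,306,4)])
```

```text
butt 258 (210, 0.7, 6.1, 9.4)
butt 268 (210, 0.5, 1.7, 9.1)
butt 280 (210, 0.3, -3.5, 8.4)
butt 292 (210, 0.5, -8.7, 8.9)
rail 225 (213, 0.6, 19.8, 13.2)
rail 232 (212, 0.7, 17.0, 12.1)Traceback (most recent call last):
  File "<stdin>", line 7, in <module>
  File "<stdin>", line 5, in edge
IndexError: list index out of range
```

Butt at x≈0.5 mm and rail ends at ≈0.6 mm in the same frame, so they are flush, and the fork stayed there with the pad pushing back. I'll retreat and check that it holds.

Emit:
play_rows([
  [[0, 0, 0, -0.1, 0, -0.1, 0], [0, 0, 0, -0.1, 0, -0.2, 0], [0, 0, 0, 0, 0, -0.3, 0], [0, 0, 0, 0, 0, -0.2, 0], [0, 0, 0, 0, 0, 0, 0]],
])

```text
time: 16.92
tool_pos: [0.4855, 0.3677, 0.1689]
tcp_rot: [1.952, 2.192, -0.241]
wrist_force: [-0.1, 0.5, 0.9]
width: -0.002
grip_force: 0.0
```

Emit:
play_rows([
  [[0, 0, 0, 0, 0, 0, 0], [0, 0, 0, 0, 0, 0, 0], [0, 0, 0, 0, 0, 0, 0]],
])

```text
time: 17.17
tool_pos: [0.4819, 0.3637, 0.1611]
tcp_rot: [1.952, 2.192, -0.261]
wrist_force: [-0.6, -0.9, 0.0]
width: -0.0
grip_force: 0.0
```

Run:
```python
from h import *
rep(); c=shot('wrist')
D=lambda u,v:todock(dep(c,u,v))*1000
for u in range(200,350,6):
    P=[D(u,v) for v in range(60,260)]; Q=[p for p in P if p[2]>8 and p[2]<18 and abs(p[1])<32 and p[0]>-15]
    if Q: print(u,min(Q,key=lambda p:p[0]).round(1),end=' ')
```

```text
t 17.17 tcp dock [-57.2   0.3  84.1] butt [-70.    0.9  78.3] rot err(tool) [-0.002   0.0014  0.0011] F dock [-0.8  0.7 -0.2] tau [ 0.08 -0.03  0.02] 0.0 -0.0
224 [ 1.4 31.9 14.5] 230 [ 0.7 28.4 13.6] 236 [ 0.6 24.7 13. ] 242 [ 0.5 21.1 12.6] 248 [ 1.2 17.3 12.8] 254 [29.9 13.  13.1] 260 [ 1.3 10.1  8.7] 266 [-0.   6.3  8.2] 272 [0.7 2.5 9. ] 278 [ 0.7 -1.3  9.2] 284 [ 0.7 -5.1  8.9] 290 [ 0.  -8.9  8.5] 296 [  0.6 -12.7   8.4] 302 [ 29.9 -15.4  13.3] 308 [  0.6 -19.8  13.1] 314 [  0.6 -23.6  12.7] 320 [  0.6 -27.3  12.6] 326 [  0.6 -31.   13.1]
```

```bash
python3 -c "
from h import *
print(bot.finish_job())"
```

```text
the job is handed in; nothing more can be done
None
```

The fork is home in the dock and the job is handed in: its grip end sits flush with the rail ends to under 1 mm and about 1 mm off centre, and it stayed put after I backed off, so the catch is evidently holding it; I got no verdict back and did not re-check the loupe or tweezers.

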